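# Wedge the rock sample tight in the bench clamp

## Robot

A 7-joint arm with a two-finger parallel gripper is mounted at the origin on the work surface. World frame = base frame: x ahead of the robot, y to its left, z up, the work surface at z = 0. Lengths are in m, angles in rad, forces in N, time in s.
With the tool pointing down it reaches from about 0.425 to 0.95 m from the base axis. Payload 4.7 kg.
Tool frame: the origin (TCP) lies on the centre line of the jaws, within the pads' length; the fingertips stand robot.nose_length ahead of it and the grasp point (between the pads) lies 8 mm behind it (robot.nose_length is the distance from the TCP to the fingertips, in m); z points along the fingers, y is the line along which they close (so a half turn about z gives the same grasp; the last joint's range is limited). The gripper opens to 85 mm and grips with 20 to 120 N. Pads are 22 mm wide; open, the fingers measure 114 mm over their backs; the gripper's body (76 mm by 85 mm) begins 54 mm behind the grasp point. The pads swing forward as they close: fully open they stand 13 mm farther back than shut.
Start: joints at [-1.363, 0.469, -0.049, 1.532, 0.024, 1.141, -0.082], TCP at [0.158, 0.656, 0.242] pointing down, gripper open.
Joint ranges: [-2.59, 2.59], [-0.33, 1.99], [-1.39, 1.29], [0.1, 2.45], [-1.04, 4.18], [0.21, 1.99], [-2.66, 2.66]. Speed limits (rad/s): [2.57, 2.57, 3.14, 3.14, 3.14, 3.14, 3.14].

## Interface

Orientations are given as [roll, pitch, yaw] about the fixed x, y, z axes, in that order (R = Rz(yaw) Ry(pitch) Rx(roll)).
In Python, from plant import robot gives the robot as it stands. Calls block until the motion is done:
- robot.goto(position, orientation): joint-space move of the TCP to a pose.
- robot.move_straight(position, vel=0.15, attitude=None, contact_N=None): straight line of the TCP; attitude=None keeps the orientation; vel is the mean speed in m/s. With contact_N (N) it stops when the force on the tool has changed by that much, and returns True; else False.
- robot.move_joints(angles): joint-space move.
- robot.grip(opening, strength=None): opening from 0.0 (shut) to 1.0 (fully open); strength is the grip in N (None keeps the last); returns when the fingers have stopped.
- robot.sleep(seconds).
- robot.inverse_kinematics(position, orientation): joint angles nearest the present ones, or None.
- robot.sense(): the state.
- robot.grab_frame(name): name is "side" or "top" or "wrist"; returns a dict with "image" (400x640x3 uint8, red, green, blue), "range_z" (400x640 float32, m along the optical axis (not along the pixel's ray), 0 where there is no reading), "fx", "fy", "cx", "cy" (pixels), "R" (3x3) and "t" (3): a world point X has camera coordinates R X + t. Camera axes: x right, y down, z forward; pixel columns grow to the right and rows downward; lengths in m; the calibration is good to about 2 mm. A picture is of the moment at which its call begins.
A pose or a line that the arm cannot do raises robot.IKError and nothing moves.
- robot.close_job(): hands the job in; it is judged then, once.
The state is a dict: "t": time; "joint_pos": joint angles; "joint_velocities": joint speeds; "effort": joint torques, N m; "tcp_pos": TCP position; "tcp_rot": TCP orientation; "wrist_force": force on the tool from outside, world axes, zero at the start; "torque": the same for the moment, N m; "opening": opening from 0.0 (shut) to 1.0 (fully open); "gripper_force": force on a finger pad.
Only numpy, scipy, OpenCV 4.12 (cv2) and the standard library are available. Lean on these libraries where they do the work, as an engineer would, in place of code of your own. Each camera call takes 0.05 s, during which the arm holds its last target. There are 200 camera calls.

## Task

Pick up the soft-faced mallet (white faces, green head) and use it to tap the tail of the orange wedge sideways into the blue clamp until it goes no further; draw the mallet back off it and give it one more firm tap to make sure that it is tight. Then lay the mallet back down flat on the bench. Drive the wedge with the mallet only, not with the fingers, and leave the steel hammer where it lies.

Things in the scene. Friction and masses are not known exactly. Their poses are not given: they have to be found in the camera images.
- mallet: Loose mallet, 0.28 kg, lying flat left or right of the clamp (numbers in mm). Origin: underside; x along the handle to the head, y along the head. Head: cylinder 34 mm dia., 70 mm long along y, green, both faces (y ±35) white, centre x 100, z 17. Grip its flat-sided black neck: x 0 to 83, 18 mm wide, z 6 to 28. Fat black handle: x -120 to 0, 26 wide, 34 high.
- wedge: Loose orange wedge, 0.11 kg, 130 mm long, 40 high, upright on the clamp's base plate, nose already in the gap. Origin: underside, mid length; y towards thin nose (y +65 mm, 18 wide). Tap the thick tail: face at y -65, 33.6 wide, middle at x -2, z 20. It slides easily (about 1 N) until jammed between fence and rock, stops dead (8 N tap is plenty) and stays by friction.
- clamp: Fixed clamp (in mm): base plate 10 thick, x -65 to 75, y -70 to 80; blue walls to z 44. Origin: underside. Drive the wedge along +y (robot's left, ± its yaw), between sloped fence (-x side, y -34 to 74) and loose reddish rock block (+x side, top z 56). Tight: wedge origin at about x -15, y -15, z 10, or a few mm deeper; tail still out past the plate's edge. It starts 25 to 38 mm short.
- steel_hammer: Bystander: loose hammer with steel head and pale wooden handle, 260 mm long, 26 mm high, lying on the other side of the clamp from the mallet. Not to be used: it would split the wedge. Origin: underside, mid length; x towards the head.

How it is judged:
By the outcome, as a careful person would: the job done as asked, in the order asked, and still so for the second after the job is handed in, with the robot touching nothing.
It also fails if it takes over 59 s, if anything falls off the work surface, if the arm or the gripper's body presses on something with over 40 N, if the wrist force passes 120 N, or if a joint passes its speed limit or range.

## Working session

There is one attempt and no reset: what is moved stays moved. The work goes in short steps, each a Python script; the robot and the scene stay as the last script left them, time stands still between calls to the robot, and variables do not carry over. Pictures are saved under pics/ and viewed, at most 10 in all, crops included, and the job is handed in when it is done.

```bash
mkdir -p pics; ls; python3 - <<'E'
from plant import robot
import cv2,numpy as np
s=robot.sense();print(s['t'],s['tcp_pos'],s['tcp_rot'],robot.nose_length)
for n in ['top','side']:
    f=robot.grab_frame(n);cv2.imwrite(f'pics/{n}0.png',f['image'][:,:,::-1]);np.savez(f'{n}0.npz',**f)
    print(n,f['fx'],f['R'].round(3).tolist(),f['t'])
E
```

```text
pics
0.0 [0.158199   0.65562126 0.24127433] [-3.13966117e+00  5.79343438e-05  2.90482717e+00] 0.011
top 412.9155883326649 [[-0.147, -0.989, -0.0], [-0.967, 0.144, -0.209], [0.207, -0.03, -0.978]] [0.06764377 0.53267936 0.83590618]
side 393.6047393506149 [[-0.935, -0.355, 0.021], [-0.263, 0.65, -0.713], [0.239, -0.672, -0.701]] [0.49332335 0.17220957 0.78409915]
```

View pics/top0.png

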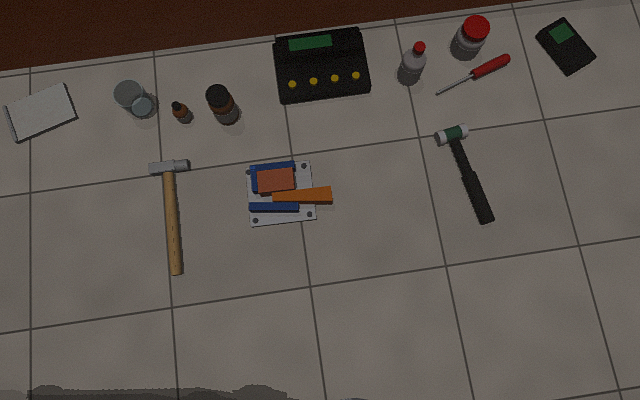

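View pics/side0.png

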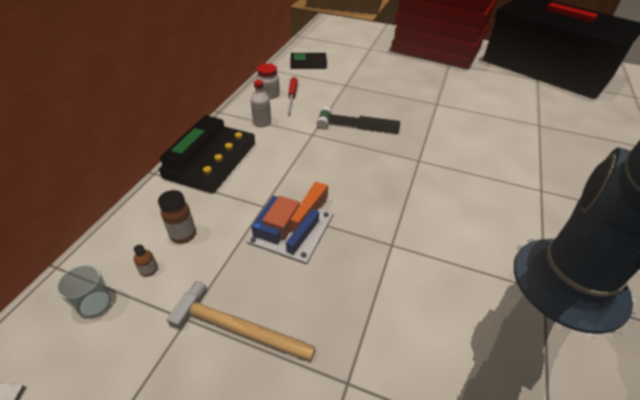

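The top view shows the mallet on the right: head at about (451,134), handle end at (486,220). The wedge tail is at (331,195), the clamp plate spans about (247..316, 162..226), and the hammer lies at left (170,165).

```bash
cat > h.py <<'E'
import numpy as np,cv2
def cloud(f):
    z=np.asarray(f['range_z'],float);v,u=np.mgrid[:z.shape[0],:z.shape[1]]
    c=np.stack([(u-f['cx'])/f['fx']*z,(v-f['cy'])/f['fy']*z,z],-1)
    P=(c-f['t'])@f['R'];P[z==0]=np.nan;return P
def pix(f,u,v,h):   # pixel on the plane z=h
    d=f['R'].T@np.array([(u-f['cx'])/f['fx'],(v-f['cy'])/f['fy'],1]);o=-f['R'].T@f['t']
    return o+d*(h-o[2])/d[2]
def hsv(f): return cv2.cvtColor(np.ascontiguousarray(f['image']),cv2.COLOR_RGB2HSV)
def rect(P):
    r=cv2.minAreaRect(P[:,:2].astype(np.float32)*1000);return [np.round(x,1) for x in r], cv2.boxPoints(r).round(1).tolist()
E
python3 - <<'E'
from h import *
f=dict(np.load('top0.npz'));P=cloud(f);H=hsv(f)
v,u=np.mgrid[:400,:640];z=P[...,2]
m=(u>425)&(u<505)&(v>115)&(v<230)&(z>.008)
print('mallet',m.sum(),rect(P[m]),np.nanmax(z[m]))
g=m&(H[...,0]>40)&(H[...,0]<90)&(H[...,1]>80);print('green',g.sum(),P[g].mean(0))
b=m&(v>185);print('handle',np.median(P[b],0)); n=m&(v>145)&(v<165);print('neck',np.median(P[n],0))
w=(H[...,0]>=9)&(H[...,0]<20)&(H[...,1]>180)&(u>265)&(u<335)&(v>180)&(v<208);print('wedge',w.sum(),rect(P[w]),np.nanmedian(z[w]))
for p in [(247,167),(310,161),(316,220),(250,227)]:print('plate',pix(f,*p,.01).round(4))
E
```

```text
mallet 1650 ([array([ 549.5, -357.4]), array([237. ,  71.2]), np.float64(13.4)], [[426.0, -350.29998779296875], [442.5, -419.5], [673.0, -364.5], [656.5, -295.20001220703125]]) 0.03909788770292926
green 129 [ 0.63167128 -0.33779925  0.03041133]
handle [ 0.47322093 -0.35834778  0.03286688]
neck [ 0.59246332 -0.3402842   0.0273577 ]
wedge 705 ([array([557.4,  30. ]), array([141.3,  24.8]), np.float64(74.0)], [[526.0, -34.5], [549.7999877929688, -41.29999923706055], [588.7999877929688, 94.4000015258789], [565.0, 101.30000305175781]]) 0.049956930743110396
plate [0.6406 0.145  0.01  ]
plate [ 0.6334 -0.001   0.01  ]
plate [0.4946 0.0053 0.01  ]
plate [0.5008 0.1538 0.01  ]
```

```bash
python3 - <<'E'
from plant import robot
from h import *
for nm,p,yaw in [('wedge',[.50,-.0,.27],-0.05),('wedge2',[.50,-.0,.27],np.pi-0.05),('mal',[.588,-.348,.25],.234),('mal2',[.588,-.348,.25],.234-np.pi)]:
    print(nm,robot.inverse_kinematics(p,[np.pi,0,yaw]))
robot.goto([.50,0,.27],[np.pi,0,np.pi-.05])
f=robot.grab_frame('wrist');np.savez('w1.npz',**f);cv2.imwrite('pics/w1.png',f['image'][:,:,::-1])
s=robot.sense();print(s['t'],s['joint_pos'],f['R'].round(2).tolist())
E
```

```text
wedge [-0.86235348  0.19852047  0.91056007  1.94147277 -0.1771799   1.08391547
 -1.49864092]
wedge2 [-0.59883606  0.16218534  0.58805781  1.93083679 -0.10187264  1.07762123
  1.55229529]
mal [-0.05807956  0.58484086  0.83085669  1.53840979 -0.44935148  1.21852246
 -0.48989185]
mal2 [ 0.75945636  0.51289706 -0.42843986  1.48429785  0.2211803   1.19242431
  2.10262773]
2.7667 [-0.59962988  0.16257314  0.58712247  1.93051802 -0.10199141  1.07761382
  1.55221789] [[0.05, 1.0, -0.0], [0.94, -0.04, 0.33], [0.33, -0.02, -0.94]]
```

View pics/w1.png

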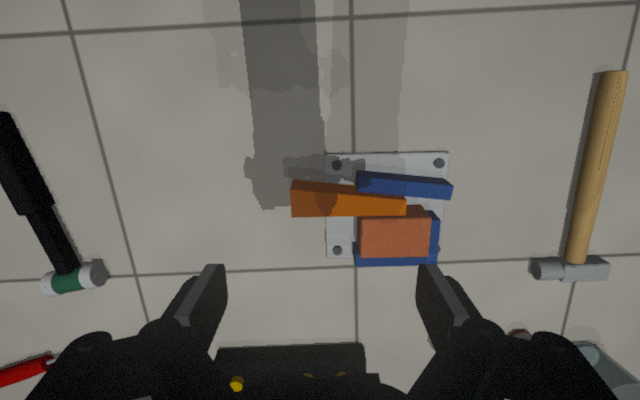

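The wrist view shows the wedge tail at (292,181–216), its nose at (406,200–216) behind the rock, the plate at (326–449,152–258), and the mallet head at lower left (73,277).

```bash
python3 - <<'E'
from h import *
f=dict(np.load('w1.npz'));P=cloud(f);z=P[...,2];H=hsv(f)
print('cam',-f['R'].T@f['t'],f['fx'])
v,u=np.mgrid[:400,:640]
w=(H[...,0]>=9)&(H[...,0]<22)&(H[...,1]>150)&(u>285)&(u<412)&(v>170)&(v<222)
t=w&(abs(z-.05)<.004);print(w.sum(),t.sum(),rect(P[t]))
for uu in (296,310,330,350,370,390,400):
    c=t[:,uu]; vv=np.where(c)[0]
    if len(vv): print(uu,pix(f,uu,vv[0]-.5,.05).round(4)[:2],pix(f,uu,vv[-1]+.5,.05).round(4)[:2])
uu=np.where(t.any(0))[0];print(uu.min(),uu.max(),pix(f,uu.min()-.5,200,.05))
for p in [(327,153),(449,151),(326,258)]:print('plate',pix(f,*p,.01).round(4))
m=(u<110)&(v>105)&(v<297)&(z>.008)&(z<.06);print('mallet',m.sum(),rect(P[m]))
g=m&(H[...,0]>40)&(H[...,0]<90)&(H[...,1]>80);print('green',g.sum(),P[g].mean(0))
n=m&(v>220)&(v<255)&(H[...,2]<60)&(z>.022);print('neck',rect(P[n]),np.median(P[n],0))
b=m&(v<200)&(H[...,2]<60)&(z>.02);q=cv2.fitLine(P[b][:,:2].astype(np.float32),cv2.DIST_HUBER,0,.01,.01).ravel();print('handle',q,np.arctan2(q[1],q[0]))
im=f['image'][140:270,270:470,::-1];cv2.imwrite('pics/c1.png',cv2.resize(im,None,fx=4,fy=4,interpolation=cv2.INTER_CUBIC))
E
```

```text
cam [0.41487132 0.00369299 0.40217317] 333.9728227554678
3216 2570 ([array([547.1,  28.5]), array([130. ,  32.1]), np.float64(85.5)], [[526.0999755859375, -35.099998474121094], [558.0999755859375, -37.599998474121094], [568.2000122070312, 92.0999984741211], [536.2000122070312, 94.5999984741211]])
296 [ 0.5258 -0.0295] [ 0.5592 -0.0319]
310 [ 0.5277 -0.0141] [ 0.5588 -0.0159]
330 [0.5323 0.0079] [0.5598 0.0068]
350 [0.5345 0.03  ] [0.5609 0.0295]
370 [0.5379 0.0523] [0.5632 0.0523]
390 [0.5413 0.0746] [0.5631 0.075 ]
400 [0.5431 0.0858] [0.5636 0.0864]
291 406 [ 0.53902259 -0.03665933  0.05      ]
plate [0.496  0.0067 0.01  ]
plate [0.5005 0.1514 0.01  ]
plate [ 6.369e-01 -5.000e-04  1.000e-02]
mallet 6146 ([array([ 547.9, -351.3]), array([234.7,  71.7]), np.float64(9.1)], [[426.3999938964844, -334.29998779296875], [437.70001220703125, -405.20001220703125], [669.4000244140625, -368.20001220703125], [658.0999755859375, -297.3999938964844]])
green 1214 [ 0.57413483 -0.34323443  0.02609683]
neck ([array([ 582.9, -345.8]), array([52.4, 19.2]), np.float64(10.6)], [[555.2999877929688, -341.20001220703125], [558.9000244140625, -360.1000061035156], [610.4000244140625, -350.3999938964844], [606.7999877929688, -331.6000061035156]]) [ 0.58141248 -0.34313595  0.02846905]
handle [ 0.99485207  0.10133798  0.4938969  -0.35163158] 0.10151224
```

View pics/c1.png

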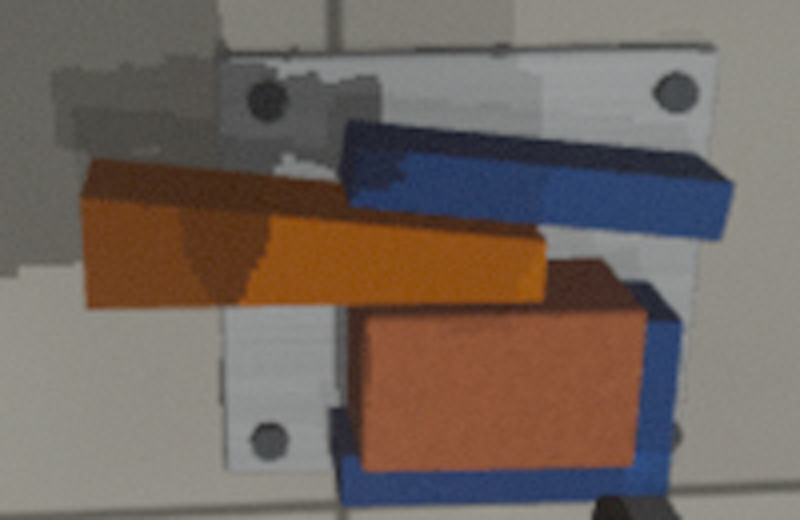

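The crop confirms the tail's top edge at crop (82–88, 160–306). The wedge's rock-side edge runs parallel to the plate, at about −0.04 rad yaw. Next is a closer look at the mallet.

```bash
python3 - <<'E'
from plant import robot
from h import *
robot.goto([.575,-.347,.20],[np.pi,0,.19-np.pi])
f=robot.grab_frame('wrist');np.savez('w2.npz',**f);cv2.imwrite('pics/w2.png',f['image'][:,:,::-1])
s=robot.sense();print(s['t'],s['joint_pos'],s['wrist_force'])
for p,y in [([.582,-.346,.015],.19),([.49,-.09,.028],-.04),([.49,-.09,.1],-.04),([.49,-.04,.028],-.04)]:
    for k in (np.pi,-np.pi): print(p,robot.inverse_kinematics(p,[np.pi,0,y+k]))
P=cloud(f);z=P[...,2];H=hsv(f)
m=(z>.008)&(z<.06);m[300:]=0
d=m&(H[...,2]<70)&(z>.022);print(d.sum())
E
```

```text
4.175 [ 0.0265519   0.56843489  0.67490055  1.6184233  -0.3901002   1.09310723
  2.57015479] [0.32414419 0.8223282  0.21666338]
[0.582, -0.346, 0.015] [ 0.13163577  0.77349764  0.51262682  1.71582875 -0.5049204   0.7871753
  2.6472114 ]
[0.582, -0.346, 0.015] [ 0.13163577  0.77349764  0.51262682  1.71582875 -0.5049204   0.7871753
  2.6472114 ]
[0.49, -0.09, 0.028] [-0.36264534  0.56144992  0.59325291  2.14846848 -0.56640723  0.58799754
  2.17346168]
[0.49, -0.09, 0.028] [-0.36264534  0.56144992  0.59325291  2.14846848 -0.56640723  0.58799754
  2.17346168]
[0.49, -0.09, 0.1] [-0.4636879   0.44359027  0.71295614  2.11371535 -0.43404684  0.73085867
  2.0624951 ]
[0.49, -0.09, 0.1] [-0.4636879   0.44359027  0.71295614  2.11371535 -0.43404684  0.73085867
  2.0624951 ]
[0.49, -0.04, 0.028] [-0.46871917  0.5549121   0.597184    2.16342695 -0.57054581  0.58062795
  2.07861636]
[0.49, -0.04, 0.028] [-0.46871917  0.5549121   0.597184    2.16342695 -0.57054581  0.58062795
  2.07861636]
6586
```

View pics/w2.png

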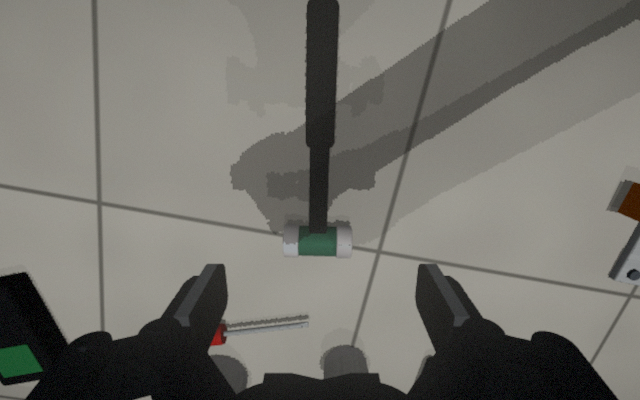

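The mallet is straight in the wrist view: head at (283–352, 221–257), neck at u≈309–328 for v 148–222, handle at u≈305–338.

```bash
python3 - <<'E'
from plant import robot
from h import *
f=dict(np.load('w2.npz'));P=cloud(f);z=P[...,2];H=hsv(f)
v,u=np.mgrid[:400,:640];roi=(u>270)&(u<365)&(v<262)
d=roi&(H[...,2]<60)&(H[...,1]<255)
for name,a,b,h in [('neck',152,218,.028),('handle',5,140,.034)]:
    c=[]
    for r in range(a,b,3):
        g=d[r]&(z[r]>.018); x=np.where(g)[0]
        if len(x)>5: c.append(list(pix(f,(x.min()+x.max())/2,r,h)[:2])+[len(x)])
    c=np.array(c);q=cv2.fitLine(c[:,:2].astype(np.float32),cv2.DIST_HUBER,0,.001,.001).ravel();print(name,q,np.arctan(q[1]/q[0]),c[[0,-1]].round(4).tolist())
hd=roi&(v>215)&(z>.025);print('headtop',rect(P[hd]),P[hd].mean(0))
hd=roi&(v>215)&(z>.01);print('head',rect(P[hd]))
E
```

```text
neck [ 0.98456764  0.1750044   0.5802494  -0.34795377] 0.17591023 [[0.5533, -0.3528, 19.0], [0.615, -0.3424, 18.0]]
handle [ 0.985973    0.16690478  0.4759136  -0.3657695 ] 0.16768958 [[0.4365, -0.3725, 32.0], [0.5387, -0.3551, 28.0]]
headtop ([array([ 638.5, -337.6]), array([47.8, 70.3]), np.float64(8.0)], [[610.0, -306.20001220703125], [619.7999877929688, -375.70001220703125], [667.0999755859375, -369.1000061035156], [657.2999877929688, -299.5]]) [ 0.64145191 -0.33728673  0.03095715]
head ([array([ 638.6, -337.6]), array([48.1, 70.4]), np.float64(7.6)], [[610.2000122070312, -305.8999938964844], [619.4000244140625, -375.6000061035156], [667.0999755859375, -369.29998779296875], [657.7999877929688, -299.5]])
```

```bash
python3 - <<'E'
from plant import robot
from h import *
o=[np.pi,0,.17];p=np.array([.594,-.3455,.015])
print(robot.inverse_kinematics(p,o),robot.inverse_kinematics([.49,-.09,.028],[np.pi,0,-.04]))
robot.goto(p+[0,0,.09],o)
s=robot.sense();print(s['t'],s['joint_pos'])
print(robot.move_straight(p,vel=.1,contact_N=15))
robot.grip(0.0,100)
s=robot.sense();print(s['t'],s['opening'],s['gripper_force'],s['wrist_force'],s['tcp_pos'],s['tcp_rot'])
robot.move_straight(p+[0,0,.085],vel=.12)
f=robot.grab_frame('wrist');np.savez('w3.npz',**f);cv2.imwrite('pics/w3.png',f['image'][:,:,::-1])
s=robot.sense();print(s['t'],s['opening'],s['gripper_force'],s['wrist_force'],s['tcp_pos'],s['tcp_rot'],s['joint_pos'])
E
```

```text
[-0.09568998  0.93670771  0.90771081  1.70255421 -0.88252898  0.96498295
 -0.24196771] [-0.6829276   0.81231418  1.10352396  2.16304388 -1.0311599   0.85628628
 -0.52553917]
6.5583 [-0.18434112  0.90299634  1.10467097  1.66632143 -0.87788351  1.14792594
 -0.23730643]
False
8.2417 0.1895138791670176 98.5154664516449 [-0.12081016  0.93195707  3.25232015] [ 0.59410996 -0.34561883  0.01544312] [ 3.14143298e+00 -4.16009536e-04  1.69834976e-01]
9.15 0.18790898453847238 97.64709949493408 [-0.53313157  1.16644422 -3.85005983] [ 0.5936291  -0.3448093   0.09894992] [-3.14006634e+00  1.15259284e-03  1.70173472e-01] [-0.17651432  0.89968194  1.08363013  1.67000771 -0.87029822  1.13205407
 -0.2433916 ]
```

View pics/w3.png

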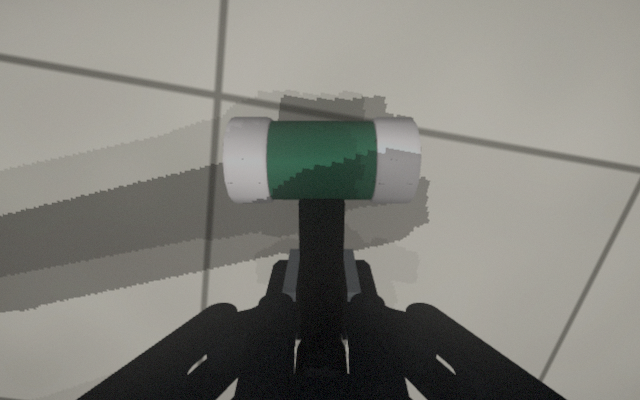

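The mallet is held squarely, with the head at (224–420, 117–202). I'll measure the head relative to the TCP.

```bash
python3 - <<'E'
from plant import robot
from h import *
f=dict(np.load('w3.npz'));P=cloud(f);z=P[...,2];s=robot.sense()
print(-f['R'].T@f['t'],f['R'].round(2).tolist())
t=np.array(s['tcp_pos']);c,n=np.cos(.17),np.sin(.17)
L=(P-t)@np.array([[c,-n,0],[n,c,0],[0,0,1]])   # mallet axes, from TCP
for uu in (235,260,290,320,350,390,412):
    col=L[112:206,uu];col=col[(col[:,2]>-.012)&(col[:,2]<.03)];i=np.nanargmax(col[:,2]);print(uu,'top',col[i].round(4),'x',col[:,0].min().round(4),col[:,0].max().round(4))
for r in (150,160,170,185):
    row=L[r,200:440];row=row[row[:,2]>0];print(r,'y',row[:,1].min().round(4),row[:,1].max().round(4))
# solve edges: silhouettes at head height
zc=t[2]-.015+.017
for p in [(224,160),(420,160)]: q=pix(f,*p,zc+.01)-t;print(c*q[0]+n*q[1],-n*q[0]+c*q[1])
q=[-.75,.35,.8,1.94,-.15,1.08,-1.3]
print(robot.inverse_kinematics([.49,-.13,.12],[np.pi,0,-.04]))
E
```

```text
[ 0.67689763 -0.33199598  0.23151509] [[0.17, -0.99, -0.0], [-0.93, -0.16, 0.33], [-0.32, -0.06, -0.94]]
235 top [0.0535 0.0286 0.0201] x 0.04 0.0712
260 top [0.0579 0.0196 0.0205] x 0.0389 0.0713
290 top [0.054  0.0095 0.0191] x 0.0407 0.0696
320 top [ 0.0583 -0.001   0.0191] x 0.0394 0.0697
350 top [ 0.0572 -0.0114  0.0191] x 0.0407 0.0696
390 top [ 0.0554 -0.0252  0.0201] x 0.0393 0.071
412 top [ 0.0547 -0.0329  0.0204] x 0.0419 0.0706
150 y -0.0358 0.0327
160 y -0.0369 0.0327
170 y -0.0364 0.0328
185 y -0.0356 0.0328
0.05662629086831399 0.03437079259305595
0.056705623971003594 -0.03776878050083615
[-0.70223194  0.68948644  1.25431277  2.09247315 -0.8145584   0.98104953
 -0.61091885]
```

```bash
python3 - <<'E'
from plant import robot
from h import *
robot.move_joints([-.62,.1985,.9106,1.9415,-.1772,1.0839,-1.4986])
s=robot.sense();print(s['t'],s['tcp_pos'],s['tcp_rot'])
o=[np.pi,0,-.04];ey=np.array([.04,.9992,0]);C=np.array([.4854,-.0673,.027])
S=C-.045*ey
robot.goto(S+[0,0,.1],o)
s=robot.sense();print(s['t'],s['tcp_pos'],s['joint_pos'])
robot.move_straight(S,vel=.12)
s=robot.sense();print(s['t'],s['tcp_pos'],s['tcp_rot'],s['joint_pos'],s['wrist_force'])
f=robot.grab_frame('wrist');np.savez('w4.npz',**f);cv2.imwrite('pics/w4.png',f['image'][:,:,::-1])
E
```

```text
10.3083 [ 0.48529831 -0.12057645  0.26965776] [ 3.14094347e+00  2.73866297e-04 -2.93098313e-01]
10.9333 [ 0.48453188 -0.11351614  0.12722127] [-0.46058511  0.40149342  0.7623273   2.09655619 -0.38942657  0.78518139
 -1.07028938]
11.9167 [ 0.48430089 -0.11249669  0.02768549] [ 3.14143712e+00 -1.63851228e-03 -4.00762758e-02] [-0.32045951  0.56184945  0.59855847  2.15214045 -0.5742831   0.58569385
 -0.91387727] [ 0.68351245 -0.41359499 -3.39616069]
```

View pics/w4.png

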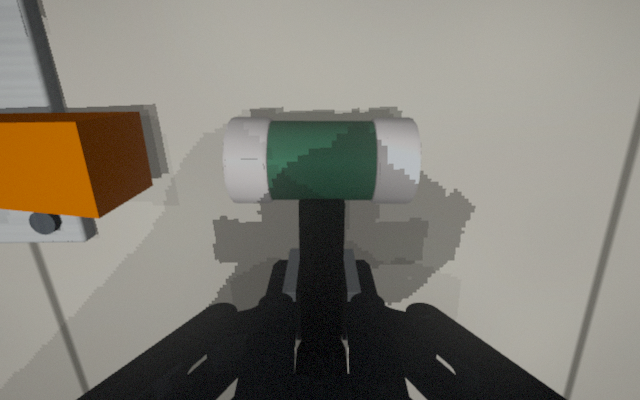

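The tail face at (78–152, 113–216) is centred near v≈157, level with the mallet face centred near v≈160, so they are aligned. I'll drive it.

```bash
python3 - <<'E'
from plant import robot
from h import *
ey=np.array([.04,.9992,0]);p=np.array(robot.sense()['tcp_pos']);p[2]=.0275
E=p+.105*ey
for k in range(3):
    hit=robot.move_straight(E,vel=.06,contact_N=14)
    s=robot.sense();print(hit,s['t'],s['tcp_pos'],s['tcp_rot'],s['wrist_force'],s['torque'],s['opening'])
    if not hit or s['tcp_pos'][1]>-.05: break
f=robot.grab_frame('wrist');np.savez('w5.npz',**f);cv2.imwrite('pics/w5.png',f['image'][:,:,::-1])
E
```

```text
True 13.1583 [ 0.48763837 -0.03986344  0.02735712] [ 3.13426851 -0.00362073 -0.0448425 ] [ 1.23030363 -3.39226162 -2.77414051] [-0.63184653 -0.38795802 -0.27915396] 0.1838030772374927
```

View pics/w5.png

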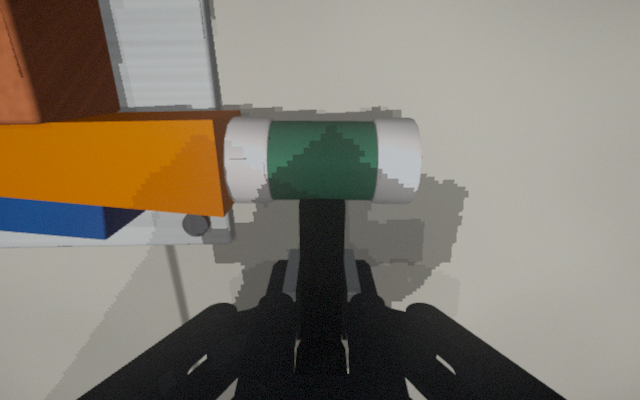

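The mallet face touches the tail and the wedge has gone in about 27 mm. I'll draw back and give the firm tap.

```bash
python3 - <<'E'
from plant import robot
from h import *
ey=np.array([.04,.9992,0]);p=np.array(robot.sense()['tcp_pos']);p[2]=.0275
robot.move_straight(p-.04*ey,vel=.08);robot.sleep(.3)
print(robot.sense()['t'],robot.sense()['wrist_force'])
hit=robot.move_straight(p+.02*ey,vel=.08,contact_N=25)
s=robot.sense();print(hit,s['t'],s['tcp_pos'],s['tcp_rot'],s['wrist_force'],s['torque'])
robot.sleep(.1);print(robot.sense()['tcp_pos'],robot.sense()['wrist_force'])
q=np.array(robot.sense()['tcp_pos'])
robot.move_straight(q-.05*ey,vel=.08)
f=robot.grab_frame('wrist');np.savez('w6.npz',**f);cv2.imwrite('pics/w6.png',f['image'][:,:,::-1])
f=robot.grab_frame('top');np.savez('top1.npz',**f)
s=robot.sense();print(s['t'],s['tcp_pos'],s['tcp_rot'],s['opening'])
P=cloud(f);H=hsv(f);v,u=np.mgrid[:400,:640]
w=(H[...,0]>=9)&(H[...,0]<20)&(H[...,1]>180)&(u>255)&(u<340)&(v>180)&(v<208);print(rect(P[w]))
E
```

```text
14.1667 [-0.11644401 -0.40598183 -2.52225452]
True 14.7583 [ 0.48715037 -0.03935882  0.02742648] [ 3.12511871 -0.00354226 -0.05222399] [ 0.6786791  -5.35309616 -2.15230208] [-0.81980535 -0.49266601 -0.35002871]
[ 0.48714347 -0.03936968  0.02735243] [ 1.22791754 -4.3175941  -2.17061007]
15.7417 [ 0.48512342 -0.08847706  0.02722772] [ 3.12850292e+00  1.56761978e-03 -4.92550609e-02] 0.1879609475920313
([array([nan, nan]), array([0., 0.]), np.float64(0.0)], [[nan, nan], [nan, nan], [nan, nan], [nan, nan]])
```

View pics/w6.png

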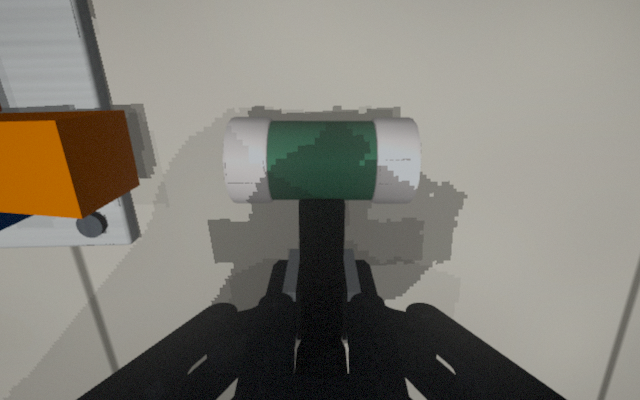

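The second tap stopped dead at the same place (0.5 mm further), and the tail stands about 8 mm past the plate edge, so the wedge is tight. Now I'll lay the mallet down.

```bash
python3 - <<'E'
from plant import robot
from h import *
p=np.array(robot.sense()['tcp_pos'])
robot.move_straight(p+[0,-.03,.08],vel=.12)
o=[np.pi,0,.1];D=np.array([.56,-.30,.015])
robot.goto(D+[0,0,.07],o);robot.sleep(.2)
s=robot.sense();print(s['t'],s['tcp_pos'],s['tcp_rot'],s['joint_pos'])
robot.move_straight(D+[0,0,.008],vel=.12,attitude=o)
print(robot.move_straight(D-[0,0,.002],vel=.02,contact_N=4))
s=robot.sense();print(s['t'],s['tcp_pos'],s['tcp_rot'],s['wrist_force'])
robot.grip(0.7);robot.sleep(.2)
print(robot.sense()['opening'],robot.sense()['wrist_force'])
robot.move_straight(D+[0,0,.15],vel=.12)
robot.sleep(.3)
f=robot.grab_frame('top');np.savez('top2.npz',**f)
cv2.imwrite('pics/top2.png',f['image'][:,:,::-1]);print(robot.sense()['t'])
E
```

```text
17.6083 [ 0.56039733 -0.29798457  0.08485433] [-3.14036591e+00 -4.29371003e-07  1.02461847e-01] [-0.0160338   0.64663185  0.63105193  1.79949644 -0.49056599  0.85795534
 -0.62006496]
True
18.7167 [ 0.5603381  -0.30010358  0.01540057] [-3.14150566e+00 -7.58102306e-04  1.00222257e-01] [-0.95212498  0.09793894  4.62994629]
0.7002223354422759 [-0.26617874  0.23467861  0.50519891]
21.1667
```

View pics/top2.png

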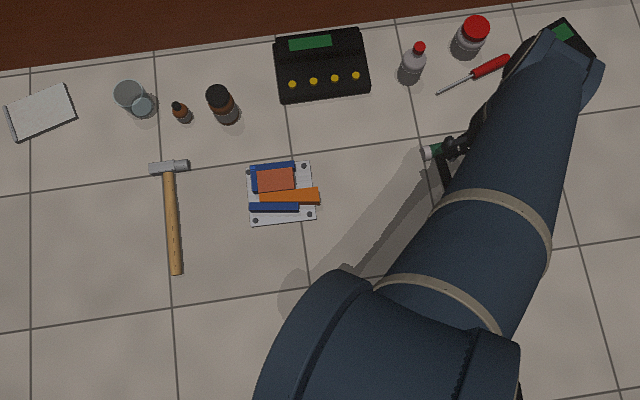

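The wedge is seated (tail at (320,195)), the hammer hasn't moved, and the mallet is on the bench under the raised gripper. One numeric check that it lies flat, then I'll hand in.

```bash
python3 - <<'E'
from plant import robot
from h import *
f=robot.grab_frame('wrist');P=cloud(f);H=hsv(f);z=P[...,2]
g=(H[...,0]>40)&(H[...,0]<90)&(H[...,1]>80)&(z<.08)&(abs(P[...,1]+.29)<.06)
print(g.sum(),np.percentile(z[g],[5,50,98]),P[g].mean(0))
s=robot.sense();print(s['opening'],s['wrist_force'],s['tcp_pos'],s['t'])
ok=g.sum()>50 and np.percentile(z[g],98)<.042
if ok: print(robot.close_job())
E
```

```text
878 [0.02693125 0.03203539 0.03430471] [ 0.61732248 -0.29250479  0.03140381]
0.7009552160700474 [0.61542356 0.68746418 0.07739838] [ 0.55992741 -0.30004006  0.16483018] 21.2167
the job is handed in; nothing more can be done
None
```

The wedge was driven tight with the mallet and given one more firm tap, which moved it no more than 0.5 mm; the mallet is lying flat on the bench, the steel hammer was not touched, and the job was handed in at about 21 s.

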